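# Set the eccentric roller of a strip jig and check the gap with the wide gauge

### The arm

A 7-joint arm with a two-finger parallel gripper is mounted at the origin on the work surface. World frame = base frame: x ahead of the robot, y to its left, z up, the work surface at z = 0. Lengths are in mm, angles in rad, forces in N, time in s.
With the tool pointing down it reaches from about 400 to 875 mm from the base axis. Payload 4.4 kg.
Tool frame: the origin (TCP) lies at the very end of the fingers, on their centre line; the grasp point (between the pads) lies 19 mm behind it; z points along the fingers, y is the direction in which the jaws open and shut (so a half turn about z gives the same grasp; the last joint's range is limited). The gripper opens to 85 mm and grips with 20 to 120 N. Pads are 22 mm wide; open, the fingers measure 114 mm over their backs; the gripper's body (76 mm by 85 mm) begins 54 mm behind the grasp point. The pads swing forward as they close: fully open they stand 13 mm farther back than shut.
Start: joints at [-1.358, 0.628, 0.038, 1.517, -0.027, 0.996, -0.02], TCP at [178.857, 624.922, 231.313] pointing down, gripper open.
Joint ranges: [-3.06, 3.06], [-0.37, 2.12], [-1.25, 1.32], [0.18, 2.47], [-1.1, 4.24], [0.23, 1.98], [-2.94, 2.94]. Speed limits (rad/s): [2.57, 2.57, 3.14, 3.14, 3.14, 3.14, 3.14].

### API

Orientations are given as [roll, pitch, yaw] about the fixed x, y, z axes, in that order (R = Rz(yaw) Ry(pitch) Rx(roll)).
In Python, from cell import ctrl, eyes gives the robot as it stands.
- The arm moves only by the tool move_arm, never from a script. Its argument "increments" is a list of rows, each a list of 6 numbers: the shift along the tool's x, y, z in cm, then the turn, a rotation vector about the tool's x, y, z in degrees. In form: [[x, y, z, wx, wy, wz], ...]. A call has 1 to 20 rows; each row is the pose to reach, as a shift and turn from the pose commanded when the call began, along the tool's axes at that moment; what a row does not reach only later rows make up. A row lasts 1/10 s, in which the tool goes at most 50 mm and 8.59 degrees, less where a joint would pass 70% of its speed; a pose out of reach is approached as far as the arm can. A call with a gripper value outside its range is refused whole. "grip" is the opening, from -1 (shut) to 1 (fully open), set as the call begins (left out, the last holds). The fingers move at their own pace and stop on an object; the grip force is fixed at half the most. Time passes only in rows, so rows that repeat a pose let the fingers close. It gives the time, the measured TCP pose, the force and the opening at its end, in the units of the state.
- ctrl.read_state(): the state, without advancing time (a new reading comes with each control period).
- eyes.get_image(name): name is "scene" or "side" or "wrist"; returns the picture (400x640x3 uint8, red, green, blue); there is no depth.
- eyes.calibration(name): a dict with "fx", "fy", "cx", "cy" (pixels), "dist" ([k1, k2, p1, p2, k3] as OpenCV has them; the pictures are not rectified), "pose" (4x4, takes a point from camera to world coordinates); the wrist camera has in their place "tool_from_camera" (4x4, takes a point from camera to tool coordinates, whose origin is the TCP and whose axes are the flange's). Camera axes: x right, y up, looking along -z (the intrinsics and any distortion apply to the point x, -y, -z); pixel columns grow to the right and rows downward; lengths in mm; the calibration is good to about 2 mm. A picture is of the moment at which its call begins: read the wrist's pose just before it. calibration takes no time and is no camera call.
- ctrl.finish_job(): hands the job in, once; it reports no verdict.
The state is a dict: "clock": time; "qpos": joint angles; "qd": joint speeds; "tau": joint torques, N m; "eef_pos": TCP position; "tool_rot": TCP orientation; "force": force on the tool from outside, world axes, zero at the start; "torque": the same for the moment, N m; "width": finger opening in mm.
Only numpy, scipy, OpenCV 4.12 (cv2) and the standard library are available. Lean on these libraries where they do the work, as an engineer would, in place of code of your own. Each camera call takes 0.05 s, during which the arm holds its last target. There are 200 camera calls.

### The job

On the strip jig, swing the lever of the eccentric guide roller round until it points straight away from the fence, at the small brass pin. Then check the gap it has set: take the wider of the two wooden gauges by its upright grip, stand it on the board against the fence at the robot's left end, and slide it along the board between roller and fence until it is wholly past the roller. Leave it standing on the board there, with the lever still pointing at the pin.

Things in the scene. Friction and masses are not known exactly. Their poses are not given: they have to be found in the camera images.
- eccentric (a joint): Angle of roller and lever about the upright pivot bolt, rad, positive counter-clockwise from above. 0: lever square to the fence, pointing at the brass pin, gap 38 mm. Positive: lever swung to the robot's right, gap wider (38 + 16 sin(angle) mm); starts at 0.7 to 1.2, stops at -0.7 and 1.4. Stays where left; takes 2 N at the knob, but a gauge forced against the roller also turns it.
- lever_knob (a point): Middle of the upright black knob on the lever's end: a round post, diameter 20 mm, height 44 mm (22 mm above and below this point; the lever bar is under it). It moves on a circle of 95 mm radius, 78 mm above the bench, about the pivot bolt, which is 51 mm from the point gap along that point's -x. The brass pin (14 mm high) is at x = -162 mm, y = 0 of point gap.
- gap (a point): Middle of the gap, on the top face of the fixed jig board (18 mm above bench). x points to the fence (face at x = 19 mm, 24 mm high, along the far side), y along the fence to the robot's left, z up. Board spans y -160 to 160, x -171 to 59 mm. Roller: steel disc, diameter 64, off-centre 16; when set it spans y -16 to 48 mm, 27 mm high; its lever and bolt stand up to 46 mm above the board.
- wide_gauge_grip (a point): Wider of two loose dark wooden gauges: block 30 mm wide (x), 80 long (y), 30 high, with an upright grip 18 x 20 mm (x, y) on top, 75 mm high in all, 70 to 140 g. This point is in the grip, central, 55 mm above the underside, 20 mm below the top. It stands on the bench left or right of the jig; the other gauge, on the other side, looks alike but is 16 mm wide.
Not all that is in view belongs to the job. Leave any green or white look-alike of the part that bears wide_gauge_grip alone.

How it is judged (in metres and radians):
On the way, in this order (a step that is already met when the one before it is completed fails the run):
1. the lever points at the pin (within 0.22 rad) (value of joint eccentric between -0.22 and 0.22 rad), for 0.2 s.
2. with the lever set, the wide gauge is down on the board at the infeed end, in line with the gap (all of step 1 and x of wide_gauge_grip in the frame of gap between -0.03 and 0.015 m and y of wide_gauge_grip in the frame of gap between 0.06 and 0.19 m and z of wide_gauge_grip in the frame of gap between 0.04 and 0.067 m), for 0.05 s.
3. with the lever set, the wide gauge, down on the board, is between roller and fence (all of step 1 and x of wide_gauge_grip in the frame of gap between -0.015 and 0.015 m and y of wide_gauge_grip in the frame of gap between -0.02 and 0.03 m and z of wide_gauge_grip in the frame of gap between 0.04 and 0.067 m), for 0.05 s.
At the end, for the whole second after the job is handed in: The lever points at the pin within 0.22 rad, and the wide gauge stands upright on the board, at rest, wholly past the roller on the outfeed side (its middle 57 to 170 mm beyond the middle of the gap), within -30 to +15 mm of the gap's line (all of step 1 and x of wide_gauge_grip in the frame of gap between -0.03 and 0.015 m and y of wide_gauge_grip in the frame of gap between -0.17 and -0.057 m and z of wide_gauge_grip in the frame of gap between 0.05 and 0.06 m and angle between wide_gauge_grip's own z axis and vertical below 0.1 rad and linear speed of wide_gauge below 0.02 m/s and velocity of joint eccentric below 0.05 rad/s); the robot touches nothing.
It also fails if it takes over 51 s, if anything falls off the work surface, if the arm or the gripper's body presses on something with over 40 N, if the wrist force passes 120 N, or if a joint passes its speed limit or range.

## Working session

There is one attempt and no reset: what is moved stays moved. The work goes in short steps, Python scripts to look and compute and a tool call to move; the robot and the scene stay as the last step left them, time stands still between calls to the robot, and variables do not carry over. Pictures are saved under pics/ and viewed, about 8 in all and at most 12, crops included, and the job is handed in when it is done.

Besides the shell and the picture viewer there is one more tool, called after ">>>" as name(argument=value, ...), one argument or row to a line, values as JSON. move_arm: Moves the arm, as the interface text tells. Its arguments: {"type":"object","properties":{"increments":{"type":"array","items":{"type":"array","items":{"type":"number"}}},"grip":{"type":"number"}},"required":["increments"]}

```bash
mkdir -p pics; ls; python3 - <<'E'
from cell import ctrl, eyes
import cv2,numpy as np
s=ctrl.read_state();print({k:np.round(v,3).tolist() for k,v in s.items() if k in('clock','eef_pos','tool_rot','width','force')})
for n in('scene','side'):
    cv2.imwrite(f'pics/{n}1.png',cv2.resize(eyes.get_image(n)[:,:,::-1],(800,500),interpolation=cv2.INTER_CUBIC) )
    c=eyes.calibration(n);print(n,{k:np.round(v,3).tolist() for k,v in c.items()})
print({k:np.round(v,3).tolist() for k,v in eyes.calibration('wrist').items()})
E
```

```text
pics
{'clock': 0.0, 'eef_pos': [178.69, 624.33, 230.4], 'tool_rot': [-3.14, 0.0, 2.863], 'force': [-0.479, -0.416, 1.279], 'width': 85.571}
scene {'fx': 377.135, 'fy': 377.135, 'cx': 322.539, 'cy': 194.374, 'dist': [-0.048, 0.0, 0.0, 0.0, 0.0], 'pose': [[0.811, -0.33, 0.484, 949.786], [0.585, 0.473, -0.658, -701.414], [-0.012, 0.817, 0.577, 701.471], [0.0, 0.0, 0.0, 1.0]]}
side {'fx': 382.78, 'fy': 382.78, 'cx': 318.976, 'cy': 197.579, 'dist': [-0.094, 0.0, 0.0, 0.0, 0.0], 'pose': [[0.817, 0.446, -0.365, 33.354], [-0.576, 0.611, -0.543, -591.057], [-0.02, 0.654, 0.756, 905.462], [0.0, 0.0, 0.0, 1.0]]}
{'fx': 281.624, 'fy': 281.624, 'cx': 326.455, 'cy': 199.517, 'dist': [-0.021, 0.0, 0.0, 0.0, 0.0], 'tool_from_camera': [[0.0, 0.952, 0.306, 78.354], [1.0, -0.001, 0.0, 0.624], [0.0, 0.306, -0.952, -142.214], [0.0, 0.0, 0.0, 1.0]]}
```

View pics/scene1.png

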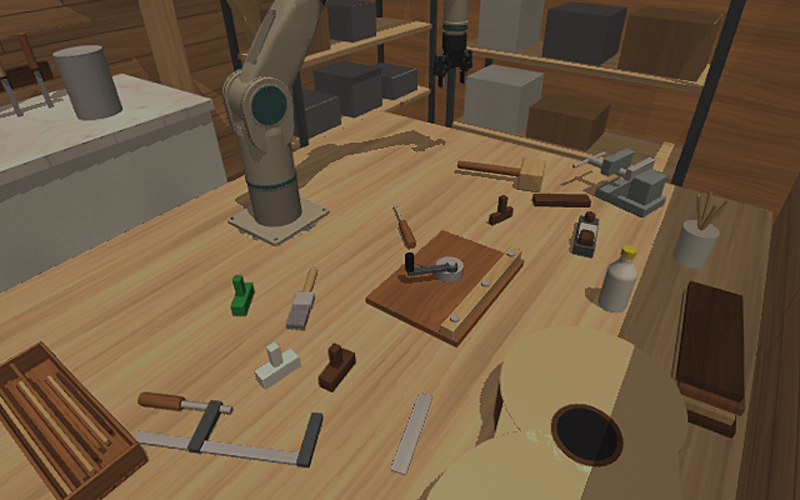

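View pics/side1.png

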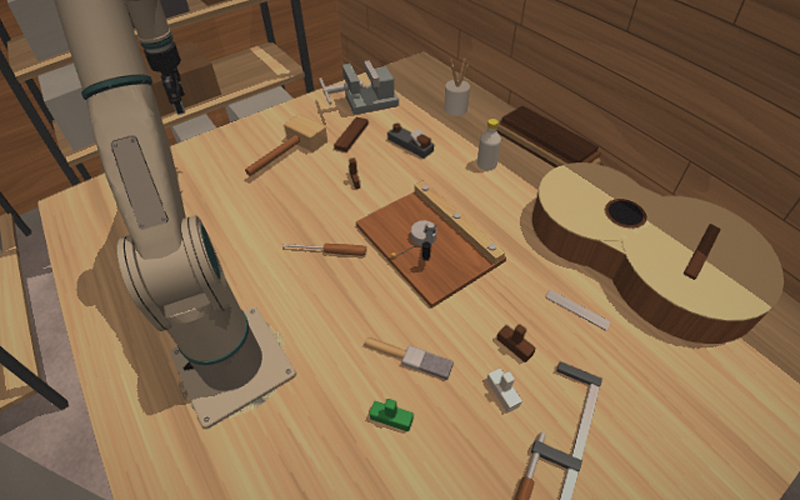

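```bash
cat > h.py <<'E'
from cell import ctrl, eyes
import cv2,numpy as np
from scipy.spatial.transform import Rotation as R
def ray(n,u,v,pose=None):
    c=eyes.calibration(n); K=np.array([[c['fx'],0,c['cx']],[0,c['fy'],c['cy']],[0,0,1]])
    p=cv2.undistortPoints(np.array([[[u,v]]],float),K,np.array(c['dist'],float))[0,0]
    T=np.array(c['pose']) if pose is None else pose
    d=T[:3,:3]@np.array([p[0],-p[1],-1]); return T[:3,3],d/np.linalg.norm(d)
def atz(n,u,v,z,pose=None):
    o,d=ray(n,u,v,pose); return o+d*(z-o[2])/d[2]
def tri(*rs):
    A=sum(np.eye(3)-np.outer(d,d) for o,d in rs); b=sum((np.eye(3)-np.outer(d,d))@o for o,d in rs)
    p=np.linalg.solve(A,b); return p,[round(float(np.linalg.norm(np.cross(p-o,d))),1) for o,d in rs]
def wpose():
    s=ctrl.read_state(); T=np.eye(4); T[:3,:3]=R.from_euler('xyz',s['tool_rot']).as_matrix(); T[:3,3]=s['eef_pos']
    return T@np.array(eyes.calibration('wrist')['tool_from_camera'])
E
python3 - <<'E'
from h import *
S=eyes.get_image('scene')[:,:,::-1];D=eyes.get_image('side')[:,:,::-1]
cv2.imwrite('pics/scene0.png',S);cv2.imwrite('pics/side0.png',D)
cr=lambda I,x,y,w,h,f:cv2.resize(I[y:y+h,x:x+w],None,fx=f,fy=f,interpolation=cv2.INTER_CUBIC)
cv2.imwrite('pics/g.png',np.vstack([np.hstack([cr(S,245,265,50,50,6),cr(D,390,250,50,50,6)]),np.hstack([cr(S,380,145,50,50,6),cr(D,260,115,50,50,6)])]))
cv2.imwrite('pics/j.png',np.hstack([cr(S,290,180,133,100,3),cr(D,280,145,133,100,3)]) if 0 else np.vstack([cr(S,290,180,133,100,3),cr(D,280,145,133,100,3)]))
E
```

```text
(no output)
```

View pics/g.png

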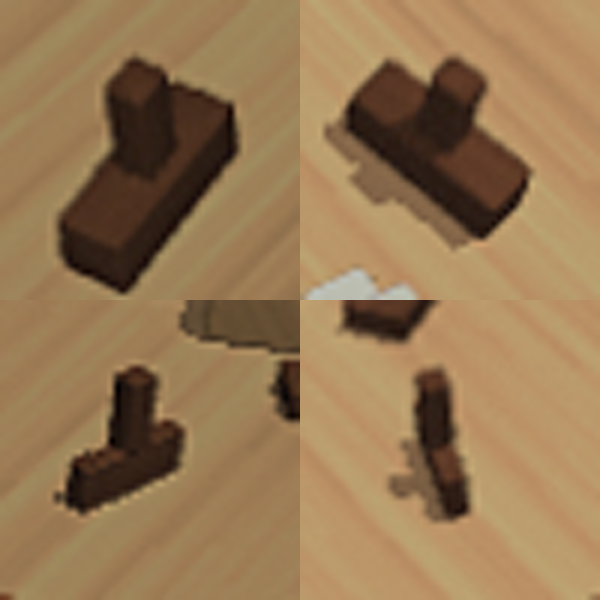

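View pics/j.png

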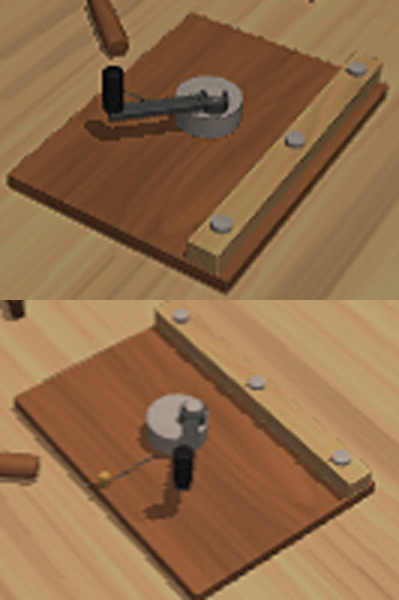

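```bash
python3 - <<'E'
from h import *
np.set_printoptions(precision=1,suppress=True)
s=lambda x,y:(290+x/3,180+y/3); d=lambda x,y:(280+x/3,145+y/3)
J={'L':((8,178),(17,102)),'N':((228,280),None),'far':((193,15),None),'fr':((386,85),None),'N2':(None,(373,187)),'B':(None,(198,290))}
for k,(a,b) in J.items():
    print(k,a and atz('scene',*s(*a),18),b and atz('side',*d(*b),18))
for n,a,b in[('scr1',(357,68),(181,16)),('scr2',(295,140),(257,83)),('scr3',(221,224),(342,158)),('knobtop',(113,68),(183,150)),('knobbot',(113,112),(183,187))]:
    print(n,tri(ray('scene',*s(*a)),ray('side',*d(*b))))
print('pin',atz('side',*d(104,177),32))
s=lambda x,y:(245+x/6,265+y/6); d=lambda x,y:(390+x/6,250+y/6)
print('grip',tri(ray('scene',*s(137,70)),ray('side',*d(159,72))),atz('scene',*s(137,70),75),atz('side',*d(159,72),75))
print([atz('scene',*s(*p),30) for p in[(60,215),(122,248),(237,105),(172,82)]])
print([atz('side',*d(*p),30) for p in[(90,60),(48,107),(185,215),(230,170)]])
E
```

```text
L [ 433.5 -137.5   18. ] [420.6 174.5  18. ]
N [ 657.4 -130.1   18. ] None
far [430.6 180.8  18. ] None
fr [654.  184.1  18. ] None
N2 None [ 646.  -135.6   18. ]
B None [ 428.8 -130.5   18. ]
scr1 (array([629.5, 160.8,  41.3]), [1.5, 1.5])
scr2 (array([630.6,  29.9,  40.9]), [1.2, 1.2])
scr3 (array([ 631.3, -101.1,   41.6]), [1.1, 1.1])
knobtop (array([478.6, -38.4,  98.8]), [1.1, 1.1])
knobbot (array([478.4, -40. ,  48. ]), [2.5, 2.5])
pin [429.9  23.7  32. ]
grip (array([ 509.4, -312. ,   74.4]), [1.0, 1.0]) [ 509.8 -311.2   75. ] [ 508.7 -313.3   75. ]
[array([ 503.4, -352.8,   30. ]), array([ 532.4, -350.5,   30. ]), array([ 522.2, -274. ,   30. ]), array([ 493.7, -279.8,   30. ])]
[array([ 514. , -275.6,   30. ]), array([ 482.8, -282.2,   30. ]), array([ 493.9, -355.6,   30. ]), array([ 524.7, -351.7,   30. ])]
```

The wide gauge is the right-hand dark one, at scene (270,277) and side (416,262). It measures 30 mm wide, and the left one (403,158) is visibly thinner. Next I'll take a wrist view over the jig to refine the position.

>>> move_arm(
  increments=[
    [-48,-51,-7,0,0,164],
    [-48,-51,-7,0,0,164],
    [-48,-51,-7,0,0,164],
    [-48,-51,-7,0,0,164],
    [-48,-51,-7,0,0,164],
    [-48,-51,-7,0,0,164],
    [-48,-51,-7,0,0,164],
    [-48,-51,-7,0,0,164],
    [-48,-51,-7,0,0,164],
    [-48,-51,-7,0,0,164],
    [-48,-51,-7,0,0,164],
    [-48,-51,-7,0,0,164],
    [-48,-51,-7,0,0,164],
    [-48,-51,-7,0,0,164],
    [-48,-51,-7,0,0,164],
    [-48,-51,-7,0,0,164],
    [-48,-51,-7,0,0,164],
    [-48,-51,-7,0,0,164],
    [-48,-51,-7,0,0,164],
    [-48,-51,-7,0,0,164],
  ],
  grip=-0.2,
)

```text
clock: 2.2
eef_pos: [499.8, 2.7, 301.0]
tool_rot: [3.141, 0.001, -0.0]
force: [0.0, -0.1, -0.0]
width: 34.2
```

```bash
python3 - <<'E'
from h import *
np.set_printoptions(precision=3,suppress=True)
s=ctrl.read_state();print(s['clock'],np.array(s['qpos']),np.array(s['eef_pos']),s['tool_rot'],s['width'])
P=wpose();np.save('P1.npy',P)
I=eyes.get_image('wrist')[:,:,::-1];cv2.imwrite('pics/w1.png',cv2.resize(I,(800,500),interpolation=cv2.INTER_CUBIC))
E
```

```text
2.2 [-0.692  0.464  0.934  1.848 -0.427  1.047 -1.159] [499.828   2.66  301.024] [ 3.141  0.001 -0.   ] 34.21931503030027
```

View pics/w1.png

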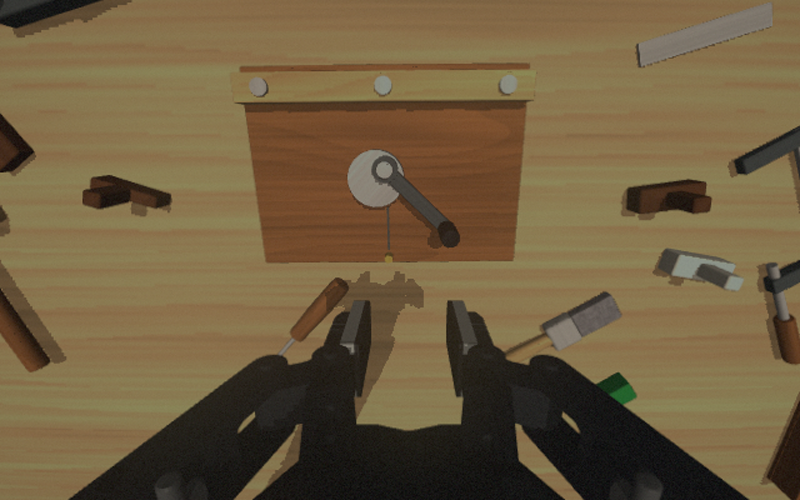

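```bash
python3 - <<'E'
from h import *
np.set_printoptions(precision=1,suppress=True)
P=np.load('P1.npy')
for n,u,v,z in[('pin',389,256,32),('bolt',384,169,62),('knobtop',451,237,100),('c1',266,262,18),('c2',513,262,18),('scrL',258,87,43),('scrM',383,85,43),('scrR',508,84,43),('fL',244,103,20),('fR',528,102,20)]:
    print(n,atz('wrist',u/1.25,v/1.25,z,P))
E
```

```text
pin [437.8  26.4  32. ]
bolt [545.5  28.4  62. ]
knobtop [481.3 -40.5 100. ]
c1 [424.9 185.7  18. ]
c2 [ 424.8 -132.1   18. ]
scrL [628.5 160.   43. ]
scrM [629.9  29.   43. ]
scrR [ 631.1 -101.4   43. ]
fL [615.  186.8  20. ]
fR [ 615.8 -131.4   20. ]
```

>>> move_arm(
  increments=[
    [-2,4.4,8,0,0,-46],
    [-2,4.4,15,0,0,-46],
    [-2,4.4,17,0,0,-46],
    [-2,4.4,17,0,0,-46],
    [-2,4.4,17,0,0,-46],
    [-2,4.4,17,0,0,-46],
    [-2,4.4,17,0,0,-46],
  ],
  grip=0,
)

```text
clock: 2.95
eef_pos: [480.1, -41.6, 131.3]
tool_rot: [-3.141, -0.001, 0.806]
force: [-0.2, 0.2, -1.1]
width: 42.8
```

```bash
python3 - <<'E'
from h import *
I=eyes.get_image('wrist')[:,:,::-1];cv2.imwrite('pics/w2.png',I)
E
```

```text
(no output)
```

View pics/w2.png

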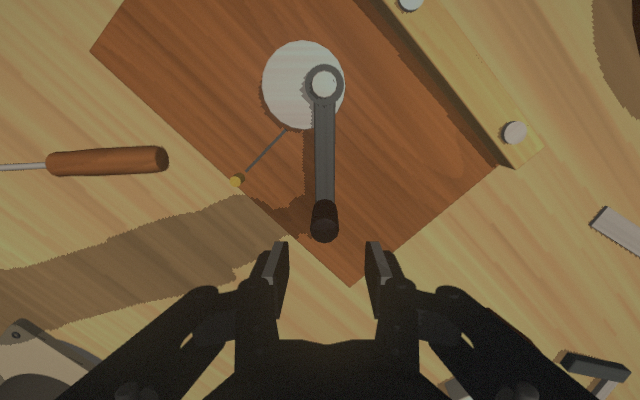

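>>> move_arm(
  increments=[
    [0,0,3,0,0,0],
    [0,0,6.5,0,0,0],
    [0,0,6.5,0,0,0],
    [0,0,6.5,0,0,0],
  ],
)

```text
clock: 3.4
eef_pos: [479.8, -41.7, 66.6]
tool_rot: [-3.141, 0.001, 0.803]
force: [0.9, 0.9, 0.9]
width: 42.6
```

>>> move_arm(
  increments=[
    [0,0,0,0,0,0],
    [0,0,0,0,0,0],
    [0,0,0,0,0,0],
    [0.04,-0.83,0,0,0,5],
    [0.14,-1.65,0,0,0,10],
    [0.32,-2.46,0,0,0,15],
    [0.57,-3.25,0,0,0,20],
    [0.89,-4.02,0,0,0,25],
    [1.27,-4.75,0,0,0,30],
    [1.72,-5.45,0,0,0,35],
    [2.22,-6.11,0,0,0,40],
    [2.78,-6.71,0,0,0,45],
    [3.02,-6.95,0,0,0,47],
    [3.02,-6.95,0,0,0,47],
    [3.02,-6.95,0,0,0,47],
  ],
  grip=-0.38,
)

```text
clock: 4.9
eef_pos: [451.3, 28.7, 66.7]
tool_rot: [-3.141, -0.001, -0.016]
force: [0.1, 0.7, -0.5]
width: 26.5
```

Now I'll open a little, lift straight up and look.

>>> move_arm(
  increments=[
    [0,0,0,0,0,0],
    [0,0,0,0,0,0],
    [0,0,-4,0,0,0],
    [0,0,-8,0,0,0],
    [2,0,-13,0,0,0],
    [2,0,-13,0,0,0],
  ],
  grip=-0.1,
)

```text
clock: 5.5
eef_pos: [476.1, 27.2, 201.0]
tool_rot: [3.141, -0.011, -0.017]
force: [0.8, 0.0, 0.5]
width: 38.8
```

```bash
python3 - <<'E'
from h import *
P=wpose();np.save('P2.npy',P);print(ctrl.read_state()['eef_pos'],ctrl.read_state()['clock'])
I=eyes.get_image('wrist')[:,:,::-1];cv2.imwrite('pics/w3.png',cv2.resize(I,(800,500),interpolation=cv2.INTER_CUBIC))
E
```

```text
[476.05783167  27.19621291 201.03171421] 5.5
```

View pics/w3.png

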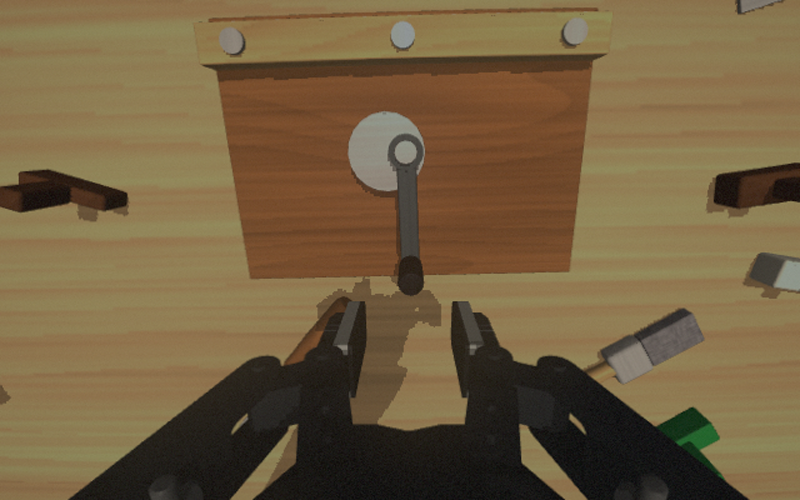

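>>> move_arm(
  increments=[
    [3.9,33.9,3,0,0,-8.4],
    [3.9,33.9,3,0,0,-8.4],
    [3.9,33.9,3,0,0,-8.4],
    [3.9,33.9,3,0,0,-8.4],
    [3.9,33.9,3,0,0,-8.4],
    [3.9,33.9,3,0,0,-8.4],
    [3.9,33.9,3,0,0,-8.4],
    [3.9,33.9,3,0,0,-8.4],
    [3.9,33.9,3,0,0,-8.4],
    [3.9,33.9,3,0,0,-8.4],
  ],
  grip=0.1,
)

```text
clock: 6.55
eef_pos: [503.7, -309.4, 165.2]
tool_rot: [-3.138, 0.001, 0.131]
force: [0.1, -0.3, 0.2]
width: 46.8
```

```bash
python3 - <<'E'
from h import *
P=wpose();np.save('P3.npy',P);print(ctrl.read_state()['eef_pos'],ctrl.read_state()['tool_rot'])
I=eyes.get_image('wrist')[:,:,::-1];cv2.imwrite('pics/w4.png',cv2.resize(I[50:350,120:520],(800,600),interpolation=cv2.INTER_CUBIC))
E
```

```text
[ 503.71087996 -309.421364    165.20356988] [-3.13847906e+00  1.16480048e-03  1.30584354e-01]
```

View pics/w4.png

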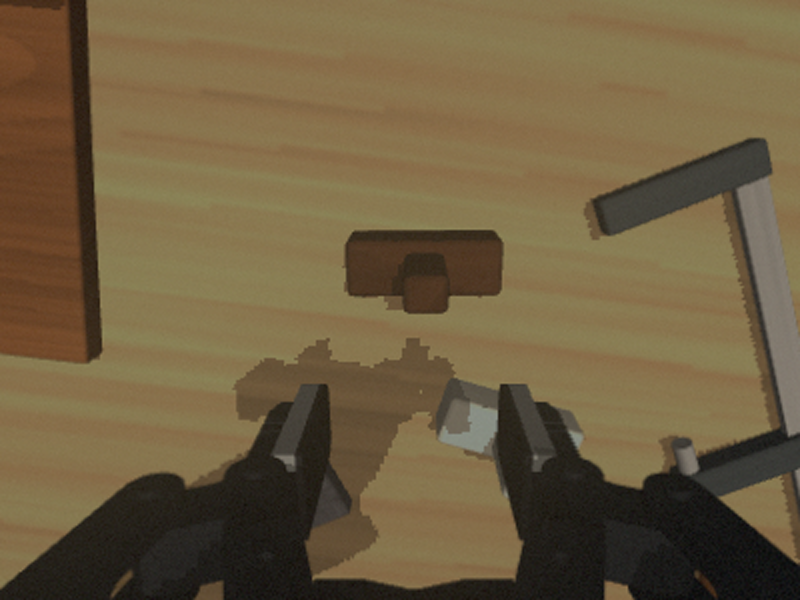

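```bash
python3 - <<'E'
from h import *
P=np.load('P3.npy')
print(atz('wrist',120+426/2,50+293/2,75,P),[atz('wrist',120+u/2,50+v/2,30,P) for u,v in[(347,239),(502,239),(348,296),(500,294)]])
s=ctrl.read_state();T=R.from_euler('xyz',s['tool_rot']);print(s['eef_pos'],T.inv().apply(atz('wrist',120+426/2,50+293/2,75,P)-s['eef_pos']))
E
```

```text
[ 510.90404992 -313.45189659   75.        ] [array([ 520.05919079, -273.16995955,   30.        ]), array([ 530.23379006, -350.04321904,   30.        ]), array([ 490.33788004, -276.53556171,   30.        ]), array([ 501.71544318, -354.15439692,   30.        ])]
[ 504.10840067 -309.16307823  165.51771519] [ 6.23811683  5.38092781 90.49951983]
```

>>> move_arm(
  increments=[
    [0.6,0.5,3,0,0,0],
    [0.6,0.5,7,0,0,0],
    [0.6,0.5,10,0,0,0],
    [0.6,0.5,12.3,0,0,0],
    [0.6,0.5,12.3,0,0,0],
    [0.6,0.5,12.3,0,0,0],
  ],
)

```text
clock: 7.2
eef_pos: [511.1, -314.6, 43.7]
tool_rot: [-3.141, 0.0, 0.131]
force: [0.1, -0.3, 0.4]
width: 46.7
```

>>> move_arm(
  increments=[
    [0,0,0,0,0,0],
    [0,0,0,0,0,0],
    [0,0,0,0,0,0],
    [0,0,0,0,0,0],
    [0,0,0,0,0,0],
    [0,0,0,0,0,0],
    [0,0,0,0,0,0],
    [0,0,0,0,0,0],
  ],
  grip=-1,
)

```text
clock: 8.0
eef_pos: [511.8, -316.0, 45.0]
tool_rot: [3.14, -0.003, 0.13]
force: [0.2, 1.2, 6.7]
width: 18.7
```

>>> move_arm(
  increments=[
    [0,0,-4,0,0,0],
    [0,0,-8,0,0,0],
    [0,0,-13,0,0,0],
    [1.5,-4.4,-13,0,0,1],
    [2.9,-8.8,-13,0,0,2],
    [4.3,-13.2,-13,0,0,3],
    [5.7,-17.6,-13,0,0,4],
    [7.1,-22,-13,0,0,5],
    [8.5,-26.4,-13,0,0,6],
    [10,-30.8,-13,0,0,7.1],
    [11.4,-35.2,-13,0,0,7.1],
    [12.8,-39.6,-13,0,0,7.1],
    [14.3,-44.4,-13,0,0,7.1],
    [14.3,-44.4,-13,0,0,7.1],
    [14.3,-44.4,-13,0,0,7.1],
    [14.3,-44.4,-13,0,0,7.1],
  ],
)

```text
clock: 9.6
eef_pos: [594.9, 141.8, 173.6]
tool_rot: [3.141, -0.0, 0.004]
force: [-0.4, -1.4, -1.3]
width: 19.0
```

```bash
python3 - <<'E'
from h import *
s=ctrl.read_state();print(s['clock'],s['eef_pos'],s['tool_rot'],s['width'],s['force'])
np.save('P5.npy',wpose())
W=eyes.get_image('wrist')[:,:,::-1];S=eyes.get_image('scene')[:,:,::-1]
cr=lambda I,x,y,w,h,f:cv2.resize(I[y:y+h,x:x+w],None,fx=f,fy=f,interpolation=cv2.INTER_CUBIC)
cv2.imwrite('pics/w5.png',np.hstack([cr(W,120,50,400,300,1.25),cr(S,310,120,150,187,2)]))
E
```

```text
9.6 [594.92049793 141.76615121 173.60726445] [ 3.14072071e+00 -7.29984745e-05  4.25784539e-03] 18.974882561970364 [-0.39549925 -1.41704772 -1.29787669]Traceback (most recent call last):
  File "<stdin>", line 6, in <module>
    return _nx.concatenate(arrs, 1, dtype=dtype, casting=casting)
           ~~~~~~~~~~~~~~~^^^^^^^^^^^^^^^^^^^^^^^^^^^^^^^^^^^^^^^
ValueError: all the input array dimensions except for the concatenation axis must match exactly, but along dimension 0, the array at index 0 has size 375 and the array at index 1 has size 374
```

```bash
python3 - <<'E'
from h import *
np.save('P5.npy',wpose())
W=eyes.get_image('wrist')[:,:,::-1];S=eyes.get_image('scene')[:,:,::-1]
cr=lambda I,x,y,w,h,f:cv2.resize(I[y:y+h,x:x+w],None,fx=f,fy=f,interpolation=cv2.INTER_CUBIC)
cv2.imwrite('pics/w5.png',np.hstack([cr(W,120,50,400,300,1.25),cv2.resize(cr(S,310,120,150,187,2),(300,375))]))
E
```

```text
(no output)
```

View pics/w5.png

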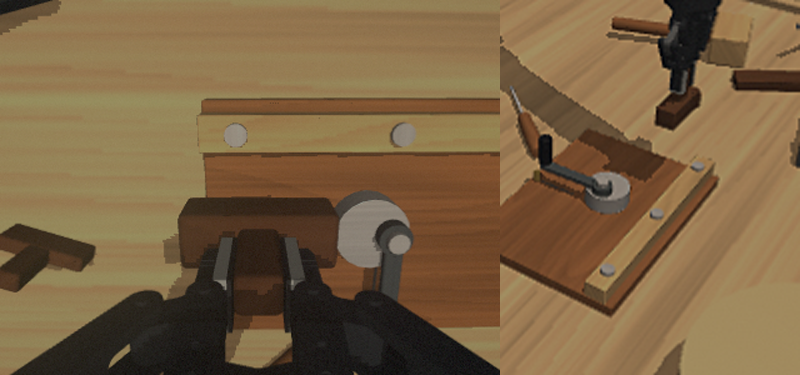

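```bash
python3 - <<'E'
from h import *
P=np.load('P5.npy')
f=lambda u,v,z:print(np.round(atz('wrist',120+u/1.25,50+v/1.25,z,P),1))
for u in(190,325): f(u,198,129)
f(184,213,159);f(333,213,159)
print('fence');f(215,154,18);f(490,153,18);f(236,135,43);f(403,134,43);f(400,243,62)
print(ctrl.read_state()['eef_pos'],ctrl.read_state()['clock'])
E
```

```text
[606.9 180.1 129. ]
[607.1 104.  129. ]
[609.9 177.3 159. ]
[610.1 105.8 159. ]
fence
[607.8 178.8  18. ]
[609.7 -60.3  18. ]
[628.4 158.9  43. ]
[629.7  28.7  43. ]
[545.3  27.7  62. ]
[595.20951937 141.58869997 173.6157983 ] 9.8
```

>>> move_arm(
  increments=[
    [0.25,0,4,0,0,0],
    [0.25,0,8,0,0,0],
    [0.25,0,10,0,0,0],
    [0.25,0,10.6,0,0,0],
    [0.25,0,10.8,0,0,0],
    [0.25,0,10.9,0,0,0],
    [0.25,0,10.9,0,0,0],
    [0.25,0,10.9,0,0,0],
  ],
)

```text
clock: 10.6
eef_pos: [598.4, 143.2, 65.5]
tool_rot: [-3.141, -0.002, 0.006]
force: [0.7, 0.8, -1.5]
width: 19.1
```

>>> move_arm(
  increments=[
    [0,0,0.05,0,0,0],
    [0,0,0.1,0,0,0],
    [0,0,0.15,0,0,0],
    [0,0,0.15,0,0,0],
  ],
)

```text
clock: 11.0
eef_pos: [597.7, 143.3, 63.0]
tool_rot: [-3.141, -0.0, 0.006]
force: [-0.6, 0.3, 1.2]
width: 19.0
```

>>> move_arm(
  increments=[
    [0,0,0.1,0,0,0],
    [0,0.6,0.1,0,0,0],
    [0,1.2,0.1,0,0,0],
    [0,1.8,0.1,0,0,0],
    [0,2.4,0.1,0,0,0],
    [0,3,0.1,0,0,0],
    [0,3.6,0.1,0,0,0],
    [0,4.2,0.1,0,0,0],
    [0,4.8,0.1,0,0,0],
    [0,5.4,0.1,0,0,0],
    [0,6,0.1,0,0,0],
    [0,6.6,0.1,0,0,0],
    [0,7.2,0.1,0,0,0],
    [0,7.2,0.1,0,0,0],
  ],
)

```text
clock: 12.4
eef_pos: [599.5, 71.7, 63.0]
tool_rot: [-3.14, -0.003, 0.006]
force: [0.1, 3.0, 6.7]
width: 19.2
```

```bash
python3 - <<'E'
from h import *
np.save('P6.npy',wpose());s=ctrl.read_state();print(s['eef_pos'],s['force'],s['torque'])
W=eyes.get_image('wrist')[:,:,::-1];S=eyes.get_image('scene')[:,:,::-1]
cr=lambda I,x,y,w,h,f:cv2.resize(I[y:y+h,x:x+w],None,fx=f,fy=f,interpolation=cv2.INTER_CUBIC)
cv2.imwrite('pics/w6.png',np.hstack([cr(W,160,20,320,280,1.25),cr(S,310,175,100,87.5.__int__()+0,4)]) if 0 else np.hstack([cr(W,160,20,320,280,1.25),cv2.resize(S[175:263,310:410],(400,350),interpolation=cv2.INTER_CUBIC)]))
E
```

```text
[599.46985924  71.6547565   63.01385396] [0.14909936 3.02237133 6.74898154] [ 0.23156379  0.02509334 -0.01982139]
```

View pics/w6.png

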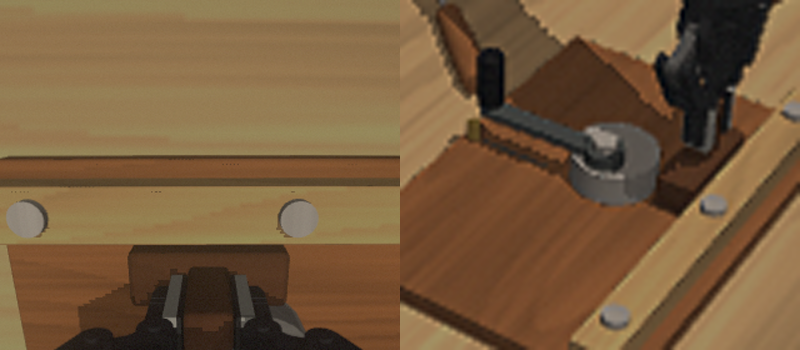

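>>> move_arm(
  increments=[
    [-0.1,0.6,0,0,0,0],
    [-0.1,1.2,0,0,0,0],
    [-0.1,1.8,0,0,0,0],
    [-0.1,2.4,0,0,0,0],
    [-0.1,3,0,0,0,0],
    [-0.1,3.6,0,0,0,0],
    [-0.1,4.2,0,0,0,0],
    [-0.1,4.8,0,0,0,0],
    [-0.1,4.8,0,0,0,0],
  ],
)

```text
clock: 13.4
eef_pos: [598.8, 23.9, 63.0]
tool_rot: [-3.14, -0.003, 0.006]
force: [-0.0, 3.3, 7.8]
width: 19.4
```

>>> move_arm(
  increments=[
    [0,0.6,0,0,0,0],
    [0,1.2,0,0,0,0],
    [0,1.8,0,0,0,0],
    [0,2.4,0,0,0,0],
    [0,3,0,0,0,0],
    [0,3.6,0,0,0,0],
    [0,4.2,0,0,0,0],
    [0,4.8,0,0,0,0],
    [0,5.4,0,0,0,0],
    [0,6,0,0,0,0],
    [0,6.6,0,0,0,0],
    [0,7.2,0,0,0,0],
    [0,7.8,0,0,0,0],
    [0,8.4,0,0,0,0],
    [0,9,0,0,0,0],
    [0,9.6,0,0,0,0],
    [0,9.6,0,0,0,0],
    [0,9.6,0,0,0,0],
  ],
)

```text
clock: 15.2
eef_pos: [599.3, -72.0, 63.0]
tool_rot: [-3.14, -0.003, 0.006]
force: [-0.5, 2.7, 8.4]
width: 18.8
```

>>> move_arm(
  increments=[
    [0,0,0,0,0,0],
    [0,0,0,0,0,0],
    [0,0,0,0,0,0],
    [0,0,0,0,0,0],
    [0,0,-2,0,0,0],
    [0,0,-5,0,0,0],
    [0,0,-9,0,0,0],
    [0,0,-14,0,0,0],
    [-4,0,-18,0,0,0],
    [-8,0,-20,0,0,0],
    [-8,0,-20,0,0,0],
    [-8,0,-20,0,0,0],
  ],
  grip=0,
)

```text
clock: 16.4
eef_pos: [517.8, -73.0, 262.5]
tool_rot: [-3.14, -0.002, 0.005]
force: [0.8, 0.5, -0.5]
width: 43.0
```

```bash
python3 - <<'E'
from h import *
np.save('P7.npy',wpose());s=ctrl.read_state();print(s['clock'],s['eef_pos'],s['force'],s['width'])
W=eyes.get_image('wrist')[:,:,::-1];S=eyes.get_image('scene')[:,:,::-1]
cv2.imwrite('pics/w7.png',np.hstack([cv2.resize(W[0:280,120:440],(400,350),interpolation=cv2.INTER_CUBIC),cv2.resize(S[180:285,300:420],(400,350),interpolation=cv2.INTER_CUBIC)]))
E
```

```text
16.4 [517.79925103 -73.04159008 262.52185047] [ 0.81498669  0.45729078 -0.47839506] 42.98191776939907
```

View pics/w7.png

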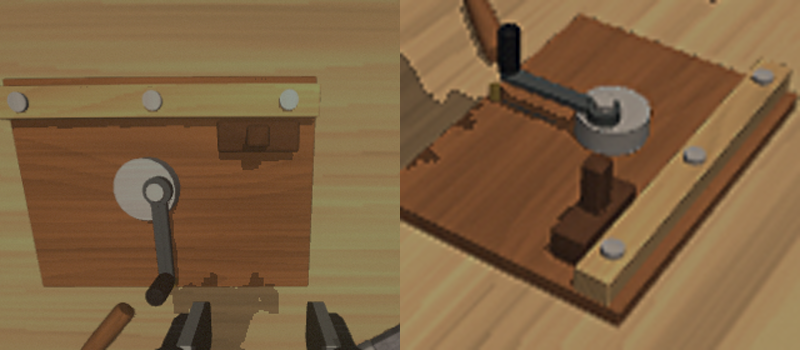

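```bash
python3 - <<'E'
from h import *
P=np.load('P7.npy');f=lambda u,v,z:atz('wrist',120+u*.8,v*.8,z,P)
k=f(155,292,100);b=f(155,191,62);print(k,b,np.arctan2(b[1]-k[1],b[0]-k[0]),'grip',f(258,136,93),[f(*p,48) for p in[(219,151),(299,151)]])
E
```

```text
[455.9728484   24.87799697 100.        ] [545.85934875  28.0795739   62.        ] 0.035602944390504446 grip [597.19774212 -71.89906482  93.        ] [array([583.19108361, -33.76858824,  48.        ]), array([ 583.63847938, -112.05951724,   48.        ])]
```

Everything is within tolerance: the lever is at about 0.03 rad, and the gauge grip is at gap x ≈ 0, y ≈ -99 mm.

```bash
python3 -c "
from cell import ctrl
print(ctrl.finish_job())"
```

```text
the job is handed in; nothing more can be done
None
```

The job is done and handed in at about 16.5 s, well under the 51 s limit; finishing it gave no verdict.

- **Lever:** I loosely caged the knob between the fingers and swung the lever round to the pin. The last picture puts it at about 0.03 rad, where 0.22 is allowed.
- **Gauge:** I took the wide dark gauge from the robot's right, set it on the board at the left end, and slid it between roller and fence. It is released and standing upright, wholly past the roller. Its grip is about 1 mm from the gap's line and 99 mm beyond the middle of the gap.
- **Forces:** The readings at the end of each move stayed below 10 N. The gripper is now well clear of everything.

No check failed. The camera estimates of the jig's position disagreed by a few millimetres, and for the jig I used the closer wrist-camera view.

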